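# Pop the battery hatch of the red tester

## Robot

A 6-joint arm with a two-finger parallel gripper is mounted at the origin on the work surface. World frame = base frame: x ahead of the robot, y to its left, z up, the work surface at z = 0. Lengths are in mm, angles in rad, forces in N, time in s.
With the tool pointing down it reaches from about 275 to 1000 mm from the base axis. Payload 8.4 kg.
Tool frame: the origin (TCP) lies at the very end of the fingers, on their centre line; the grasp point (between the pads) lies 19 mm behind it; z points along the fingers, y is the direction in which the jaws open and shut (so a half turn about z gives the same grasp; the last joint's range is limited). The gripper opens to 85 mm and grips with 20 to 120 N. Pads are 22 mm wide; open, the fingers measure 114 mm over their backs; the gripper's body (76 mm by 85 mm) begins 54 mm behind the grasp point. The pads swing forward as they close: fully open they stand 13 mm farther back than shut.
Start: joints at [1.224, 0.353, 1.633, -0, 1.155, -0.002], TCP at [211.254, 588.217, 231.281] pointing down, gripper open.
Joint ranges: [-2.63, 2.63], [-0.92, 2.1], [0.06, 2.66], [-1.3, 4.44], [0, 2.69], [-3.02, 3.02]. Speed limits (rad/s): [2.22, 2.22, 2.79, 3.14, 3.14, 3.14].

## Interface

Orientations are given as [roll, pitch, yaw] about the fixed x, y, z axes, in that order (R = Rz(yaw) Ry(pitch) Rx(roll)).
In Python, from rig import sense, grab_frame, get_calibration, sign_off, boxes_of, trace gives the robot as it stands.
- The arm moves only by the tool servo_tool, never from a script. Its argument "rows" is a list of rows, each a list of 3 entries, a list of its own where there are three numbers: the finger opening in mm, from 0 to 85.4, then the shift along the tool's x, y, z in mm, then the turn, a rotation vector about the tool's x, y, z in degrees. A call has 1 to 8 rows; each row shifts and turns the commanded pose from where the row before left it, along the tool's axes as they then stand; what a row does not reach is not made up. A row lasts 1/8 s, in which the tool goes at most 62.5 mm and 10.7 degrees, less where a joint would pass 70% of its speed; a pose out of reach is approached as far as the arm can. A call is refused whole if a number of a shift passes 62.5 or a number of a turn 10.7, either way. A call with a gripper value outside its range is refused whole. The fingers move at their own pace and stop on an object; "force" is the grip in N (left out, the last holds). Time passes only in rows, so rows that do not move let the fingers close. It gives the time, the measured TCP pose, the force and the opening at its end, in the units of the state.
- sense(): the state, without advancing time (a new reading comes with each control period).
- grab_frame(name): name is "scene" or "top" or "wrist"; returns the picture (400x640x3 uint8, blue, green, red); there is no depth.
- get_calibration(name): a dict with "intrinsics" (3x3 intrinsics, pixels), "world_to_cam" (4x4, takes a point from world to camera coordinates). Camera axes: x right, y down, z forward; pixel columns grow to the right and rows downward; lengths in mm; the calibration is good to about 2 mm. The wrist camera is an equidistant fisheye: a pixel r from the principal point sees the ray r / f radians off the axis. A picture is of the moment at which its call begins: read the wrist's pose just before it. get_calibration takes no time and is no camera call; for the wrist camera it gives the pose at the moment of the call.
- sign_off(): hands the job in, once; it reports no verdict.
Trained networks look in the newest picture that a camera, given by its name, has taken for a name from the list of things; names that differ only in an ending like _2 or _b are one class to them, and where a whole thing is asked for, a point or a joint stands for the part that bears it (a point fixed in the world has none). Each returns a list of dicts, best first, with "conf" (0 to 1); they miss things now and then, are a little off and sometimes report something else, mostly with a low value. They report only what shows in the picture. A call takes as long as a camera call. They do not tell look-alikes from the thing itself.
- boxes_of(camera, thing): "centre" ([x, y, z] in mm, in the coordinates of the camera as it stood for that picture, good to about 4 mm: the middle of the surface that is visible of it).
- trace(camera, thing): "mask" (400x640 bool, what is visible of it).
The state is a dict: "clock": time; "qpos": joint angles; "qvel": joint speeds; "joint_efforts": joint torques, N m; "eef_pos": TCP position; "tcp_rot": TCP orientation; "contact_force": force on the tool from outside, world axes, zero at the start; "wrist_torque": the same for the moment, N m; "opening": opening from 0.0 (shut) to 1.0 (fully open).
Only numpy, scipy, OpenCV 4.12 (cv2) and the standard library are available. Lean on these libraries where they do the work, as an engineer would, in place of code of your own. Each camera call takes 0.05 s, during which the arm holds its last target. There are 200 camera calls.

## Task

On the bench tester with the red hatch, press the ribbed black pad of the hatch straight down once with a fingertip, all the way in, so that its push-push latch lets go, then take the hand away upwards so that the hatch springs open by itself. Stay off it for two seconds to see that it stays standing open, and finish clear of everything. Do not press it shut again, leave the tester with the blue hatch shut, and do not pick up or shift anything else.

Things in the scene. Friction and masses are not known exactly. Their poses are not given: they have to be found in the camera images.
- red_unit: Bench tester with the red hatch: grey box 140 (x) x 100 (y) x 55 mm high with a black base, screwed to the table, which cannot move. Origin at the centre of its underside; its x axis points from its front (display and small lamps on top, sockets on the front face) to its back, where the hatch's hinge is; z up.
- red_pad (a point): Centre of the upper face of the red hatch's press pad: a black ribbed raised block 26 (x) x 40 (y) mm, 8 mm above the hatch, near its free (front) edge, 66 mm from the hinge line. Shut, it lies 26 mm in front of (-x) the unit's origin, 63 mm above the table. It swings with the hatch. Pressing it takes 4 to 5 N, more at the hard stop; the rising hatch pushes with about 4 N.
- red_hinge (a point): Middle of the red hatch's hinge line, which runs along the unit's y axis at its back: 40 mm behind (+x) the unit's origin and 52.5 mm above the table. It does not move.
- red_hatch (a joint): Angle of the red hatch, a plate 80 (x) x 64 (y) x 5 mm, rad. 0: latched shut, flush. Negative: pressed in; the latch lets go beyond about -0.045 (pad 3 mm down), hard stop at -0.085 (5.6 mm down). Let go, it rises with the finger and swings open within about a second to its stop at 0.88 (free edge 114 mm above the table). Pressed down to its inner stop from open, it latches shut again.
- red_latch (a joint): Hidden pin inside the red unit's latch, m. 0: latched. Above 0.006: let go, hatch free. It goes below -0.006 only when an open hatch is pressed shut again.
- blue_unit: The other bench tester, the same in all but colour: its hatch is blue. Screwed to the table. Origin and axes as for red_unit. It must stay shut.
- blue_hatch (a joint): Angle of the blue hatch, same meaning and same latch as red_hatch; 0 shut.
- cell_a: Loose round battery cell with green jacket, standing, 26 mm diameter, 50 mm high. Origin at the centre of its underside. Bystander.
- cell_b: Loose round battery cell with brass-coloured jacket, standing, 26 mm diameter, 50 mm high. Origin at the centre of its underside. Bystander.
- screwdriver: Loose screwdriver lying on the table beside the units. Bystander.
- wrench: Loose wrench lying on the table beside the units. Bystander.
- tape_roll: Loose roll of yellow tape lying flat, 70 mm diameter, 19 mm high, between the robot and the units. Bystander.
- oil_bottle: Loose small white bottle with red cap, 38 mm diameter, 85 mm high, behind the units. Bystander.
- parts_tray: Loose open blue tray, 70 x 110 x 35 mm, behind the units. Bystander.
Mind the look-alikes: they are no part of the job. Leave any green look-alike of the red_unit alone.

How it is judged (in metres and radians):
On the way, in this order (a step that is already met when the one before it is completed fails the run):
1. the red hatch is pressed in with the fingers until its latch lets go (value of joint red_hatch below -0.02 rad and contact force between the fingers and red_unit above 0.5 N and value of joint red_latch above 0.006 m).
2. the red hatch stands open by itself, untouched, for 1.5 s (value of joint red_hatch above 0.75 rad and contact force between each of the arm, the fingers and red_unit below 0.1 N), for 1.5 s.
At the end, for the whole second after the job is handed in: The red hatch stands open at more than 0.75 rad and at rest, having been pressed once and then left untouched for at least 1.5 s; the blue hatch is shut (within 0.03 rad) (value of joint red_hatch above 0.75 rad and velocity of joint red_hatch between -0.1 and 0.1 rad/s and value of joint blue_hatch between -0.03 and 0.03 rad).
It fails at once if the red hatch is pressed shut again after it has popped (value of joint red_latch below -0.006 m).
It fails at once if the blue hatch is pressed in or opened (value of joint blue_hatch above 0.05 rad or value of joint blue_hatch below -0.04 rad).
It fails at once if a bystander is lifted or shifted by more than 20 mm (distance of any of cell_a, cell_b, screwdriver, wrench, tape_roll, oil_bottle, parts_tray from where it was at the start of the episode above 0.02 m).
It also fails if it takes over 32 s, if anything falls off the work surface, if the arm or the gripper's body presses on something with over 40 N, if the wrist force passes 120 N, or if a joint passes its speed limit or range.

## Working session

There is one attempt and no reset: what is moved stays moved. The work goes in short steps, Python scripts to look and compute and a tool call to move; the robot and the scene stay as the last step left them, time stands still between calls to the robot, and variables do not carry over. Pictures are saved under pics/ and viewed, about 8 in all and at most 12, crops included, and the job is handed in when it is done.

Besides the shell and the picture viewer there is one more tool, called after "Emit:" as name(argument=value, ...), one argument or row to a line, values as JSON. servo_tool: Moves the arm, as the interface text tells. Its arguments: {"type":"object","properties":{"rows":{"type":"array","items":{"type":"array"}},"force":{"type":"number"}},"required":["rows"]}

```bash
mkdir -p pics; cat > h.py <<'E'
import numpy as np,cv2
from rig import *
def w(cam,p):
    T=np.array(get_calibration(cam)["world_to_cam"]);return (np.linalg.inv(T)@np.r_[p,1])[:3]
def px(cam,P):
    c=get_calibration(cam);p=(np.array(c["world_to_cam"])@np.r_[P,1])[:3];q=np.array(c["intrinsics"])@p;return q[:2]/q[2]
E
python3 - <<'E'
from h import *
for c in("scene","top"):
    im=grab_frame(c);cv2.imwrite(f"pics/{c}0.png",im)
    for t in("red_unit","red_pad","red_hatch","blue_unit","blue_hatch","cell_a","cell_b","oil_bottle"):
        for b in boxes_of(c,t)[:4]:
            P=w(c,b["centre"]);print(c,t,round(b["conf"],2),P.round(),px(c,P).round())
s=sense();print(s)
E
```

```text
scene red_unit 0.92 [ 424. -155.   50.] [328. 144.]
scene red_unit 0.83 [ 756. -391.   55.] [185. 147.]
scene red_unit 0.74 [ 623. -212.   57.] [258. 161.]
scene red_pad 0.85 [ 749. -418.   53.] [183. 142.]
scene red_pad 0.62 [ 612. -229.   48.] [258. 158.]
scene red_pad 0.58 [ 405. -173.   52.] [329. 138.]
scene red_hatch 0.82 [ 407. -174.   50.] [328. 138.]
scene red_hatch 0.81 [ 614. -223.   53.] [259. 158.]
scene red_hatch 0.6 [ 750. -417.   51.] [183. 143.]
scene red_hatch 0.35 [440.   3.  16.] [360. 186.]
scene blue_unit 0.86 [552. 161.  59.] [373. 234.]
scene blue_hatch 0.73 [536. 155.  54.] [376. 230.]
scene cell_a 0.48 [755. -23.  33.] [255. 234.]
scene cell_a 0.46 [773.  39.  40.] [262. 253.]
scene cell_b 0.48 [755. -23.  33.] [255. 234.]
scene cell_b 0.46 [773.  39.  40.] [262. 253.]
scene oil_bottle 0.84 [765. 173.  60.] [300. 290.]
top red_unit 0.95 [ 740. -417.   60.] [475. 140.]
top red_unit 0.68 [ 603. -231.   56.] [406. 194.]
top red_unit 0.56 [ 404. -173.   57.] [388. 274.]
top red_pad 0.9 [ 610. -232.   54.] [406. 192.]
top red_pad 0.71 [ 407. -175.   53.] [389. 27
[... 599 characters left out ...]
 [747. 157.  58.] [256. 146.]
{'clock': 0.9, 'qpos': array([ 1.22357441e+00,  3.52952403e-01,  1.63338672e+00,  5.79627585e-06,
        1.15521629e+00, -2.37997457e-03]), 'qvel': array([ 0.0008759 , -0.00031568, -0.00116731, -0.0003738 , -0.00058835,
        0.00198   ]), 'joint_efforts': array([-5.01608774e-04, -6.05160213e+01, -3.42443097e+01,  1.71803231e-04,
        8.80739663e-04,  1.12406417e-05]), 'eef_pos': array([211.26905804, 588.21756949, 231.31640673]), 'tcp_rot': array([ 3.14155540e+00, -5.21435069e-06,  2.79674837e+00]), 'contact_force': array([-0.78182044,  0.71079562,  0.31797157]), 'wrist_torque': array([ 0.00844556, -0.0636779 , -0.01144376]), 'opening': 0.9975886638119812}
```

```bash
python3 -c "
import cv2,numpy as np
cv2.imwrite('pics/both0.png',cv2.resize(np.vstack([cv2.imread('pics/scene0.png'),cv2.imread('pics/top0.png')]),None,fx=.75,fy=.75))"
```

```text
(no output)
```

View pics/top0.png

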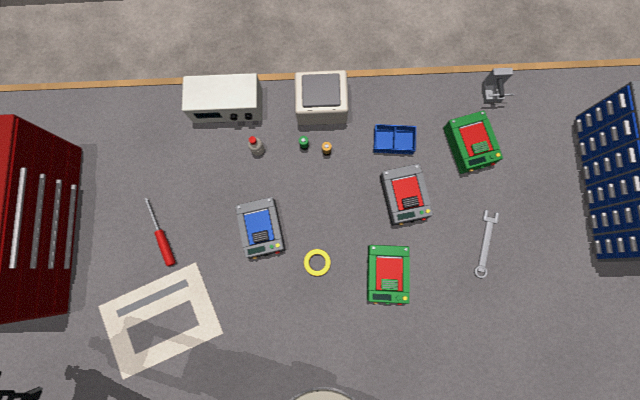

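View pics/scene0.png

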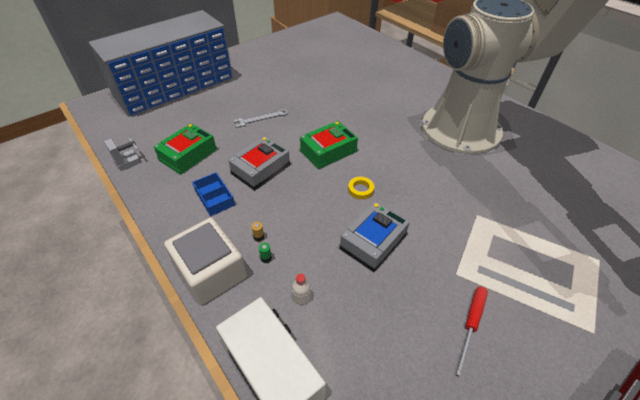

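Top view: the grey unit with the red hatch is at pixel (406,194), about world (605,-230). The two green look-alikes are at (388,274) and (474,140), and the blue unit is at (260,227). I'll move near the red unit with the fingers shut and look with the wrist camera.

Emit:
servo_tool(
  rows=[
    [0, [-40, -40, 0], [0, 0, 0]],
    [0, [-40, -40, 0], [0, 0, 0]],
    [0, [-40, -40, 0], [0, 0, 0]],
    [0, [-40, -40, 0], [0, 0, 0]],
    [0, [-40, -40, 0], [0, 0, 0]],
    [0, [-40, -40, 0], [0, 0, 0]],
    [0, [-40, -40, 0], [0, 0, 0]],
    [0, [-40, -40, 0], [0, 0, 0]],
  ],
)

```text
clock: 1.9
eef_pos: [404.9, 177.3, 231.7]
tcp_rot: [3.141, 0.001, 2.797]
contact_force: [0.6, 0.3, 0.4]
opening: -0.004
```

Emit:
servo_tool(
  rows=[
    [0, [-40, -40, 0], [0, 0, 0]],
    [0, [-40, -40, 0], [0, 0, 0]],
    [0, [-40, -40, 0], [0, 0, 0]],
    [0, [-40, -40, 0], [0, 0, 0]],
    [0, [-40, -40, 0], [0, 0, 0]],
    [0, [-40, -40, 0], [0, 0, 0]],
    [0, [-30, -40, 0], [0, 0, 0]],
    [0, [0, 0, 0], [0, 0, 0]],
  ],
)

```text
clock: 2.9
eef_pos: [564.4, -178.9, 231.1]
tcp_rot: [-3.141, 0.001, 2.793]
contact_force: [-0.3, 0.7, -0.6]
opening: 0.001
```

```bash
python3 - <<'E'
from h import *
s=sense();print(s["clock"],s["eef_pos"],s["tcp_rot"],s["contact_force"],s["qpos"])
im=grab_frame("wrist");cv2.imwrite("pics/w1.png",im)
c=get_calibration("wrist");print(c)
for t in("red_unit","red_pad","red_hatch"):
    for b in boxes_of("wrist",t)[:4]:
        print(t,round(b["conf"],2),w("wrist",b["centre"]).round())
im=grab_frame("top");cv2.imwrite("pics/t1.png",cv2.resize(im[140:250,340:480],None,fx=5,fy=5,interpolation=cv2.INTER_CUBIC))
E
```

```text
2.9 [ 564.42312449 -178.92236812  231.06088897] [-3.14101948e+00  6.82451984e-04  2.79347538e+00] [-0.28212704  0.7187241  -0.57734454] [-3.09166097e-01  3.02125588e-01  1.70663078e+00 -6.61974585e-04
  1.13217675e+00 -1.53156402e+00]
{'intrinsics': array([[309.70691629,   0.        , 320.31196103],
       [  0.        , 309.70691629, 202.02765133],
       [  0.        ,   0.        ,   1.        ]]), 'world_to_cam': array([[ 3.39671252e-01,  9.40544225e-01,  3.45024077e-05,
        -2.47240190e+01],
       [ 8.92562296e-01, -3.22354466e-01,  3.15309605e-01,
        -6.01222803e+02],
       [ 2.96573750e-01, -1.07070813e-01, -9.48988858e-01,
         1.93604638e+02],
       [ 0.00000000e+00,  0.00000000e+00,  0.00000000e+00,
         1.00000000e+00]])}
red_unit 0.76 [ 421. -176.   57.]
red_unit 0.73 [ 679. -405.   45.]
red_unit 0.62 [ 589. -225.   57.]
red_pad 0.93 [ 407. -173.   58.]
red_pad 0.91 [ 604. -228.   57.]
red_hatch 0.89 [ 602. -230.   56.]
red_hatch 0.67 [ 403. -173.   55.]
red_hatch 0.38 [ 474. -432.   11.]
```

View pics/w1.png

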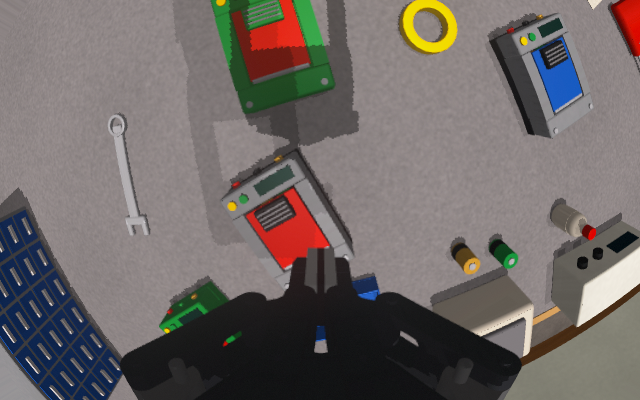

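Wrist view: the red unit is at about (290,215) and its black ribbed pad at about (274,213), with the front (display, lamps) at the upper left. Next I'll measure the pad from the wrist and top views.

```bash
cat >> h.py <<'E'
def wray(c,uv):
    K=np.array(c["intrinsics"]);T=np.array(c["world_to_cam"])
    d=(np.atleast_2d(uv)-K[:2,2])/K[0,0];r=np.linalg.norm(d,axis=1,keepdims=True)+1e-9
    v=np.hstack([d/r*np.sin(r),np.cos(r)])@T[:3,:3];return -T[:3,:3].T@T[:3,3],v
def pray(c,uv):
    K=np.array(c["intrinsics"]);T=np.array(c["world_to_cam"]);uv=np.atleast_2d(uv)
    v=np.hstack([uv,np.ones((len(uv),1))])@np.linalg.inv(K).T@T[:3,:3];return -T[:3,:3].T@T[:3,3],v
def atz(o,v,z): return (o+v*((z-o[2])/v[:,2:3]))
def near(o1,v1,o2,v2):
    a=np.linalg.lstsq(np.c_[v1,-v2],o2-o1,rcond=None)[0];p,q=o1+v1*a[0],o2+v2*a[1];return (p+q)/2,np.linalg.norm(p-q)
E
python3 - <<'E'
from h import *
C={c:get_calibration(c) for c in("wrist","top","scene")}
rays={}
for c,P0 in(("wrist",(274,213)),("top",(409,200)),("scene",(268,149))):
    im=grab_frame(c)
    for t in("red_pad","red_unit"):
        for b in trace(c,t):
            ys,xs=np.nonzero(b["mask"]);m=np.array([xs.mean(),ys.mean()])
            if np.hypot(*(m-P0))<60:
                print(c,t,round(b["conf"],2),m.round(1),len(xs))
                if c=="wrist":
                    g=atz(*wray(C[c],np.c_[xs,ys]),60)[:,:2].astype(np.float32);r=cv2.minAreaRect(g);print(r)
    hsv=cv2.cvtColor(im,cv2.COLOR_BGR2HSV)
    red=((hsv[...,0]<8)|(hsv[...,0]>172))&(hsv[...,1]>150)&(hsv[...,2]>80)
    n,l,st,ce=cv2.connectedComponentsWithStats(red.astype(np.uint8))
    for i in range(1,n):
        if st[i,4]>60 and np.hypot(*(ce[i]-P0))<60:
            ys,xs=np.nonzero(l==i);g=atz(*(wray if c=="wrist" else pray)(C[c],np.c_[xs,ys]),55)[:,:2].astype(np.float32)
            print(c,"red",ce[i].round(),st[i,4],cv2.minAreaRect(g),cv2.boxPoints(cv2.minAreaRect(g)).round().tolist())
w_=cv2.imread("pics/w1.png")[140:300,200:370];t=grab_frame("top")[155:235,370:450];s=grab_frame("scene")[125:190,220:300]
f=lambda i:cv2.resize(i,(400,int(400*i.shape[0]/i.shape[1])),interpolation=cv2.INTER_CUBIC)
w_,t=cv2.resize(w_,(400,376)),cv2.resize(t,(400,376) if 0 else (376,376),interpolation=cv2.INTER_CUBIC)
cv2.imwrite("pics/c1.png",np.hstack([w_,t]))
E
```

```text
wrist red_pad 0.86 [283.2 229.2] 3464
((605.1793212890625, -232.1676025390625), (80.11550903320312, 64.62267303466797), 11.487445831298828)
wrist red_unit 0.83 [281.7 217.4] 9489
((599.7393188476562, -229.78402709960938), (142.37008666992188, 106.94688415527344), 9.940628051757812)
wrist red [287. 234.] 2678 ((606.5703125, -233.88076782226562), (79.82086181640625, 64.89478302001953), 10.385810852050781) [[561.0, -209.0], [573.0, -273.0], [652.0, -259.0], [640.0, -195.0]]
top red_pad 0.54 [413.6 205.2] 66
top red_unit 0.74 [417.2 212.3] 393
scene red_pad 0.93 [258.1 155.4] 496
scene red_unit 0.72 [327.4 144.7] 1817
scene red_unit 0.59 [258.7 162.9] 2041
scene red [327. 138.] 262 ((404.9492492675781, -174.01467895507812), (61.300209045410156, 75.85746765136719), 85.3705825805664) [[365.0, -202.0], [440.0, -208.0], [445.0, -147.0], [370.0, -140.0]]
scene red [257. 156.] 328 ((607.5142211914062, -233.9540557861328), (74.82539367675781, 63.33705139160156), 10.419073104858398) [[565.0, -210.0], [576.0, -272.0], [650.0, -258.0], [639.0, -196.0]]
```

View pics/c1.png

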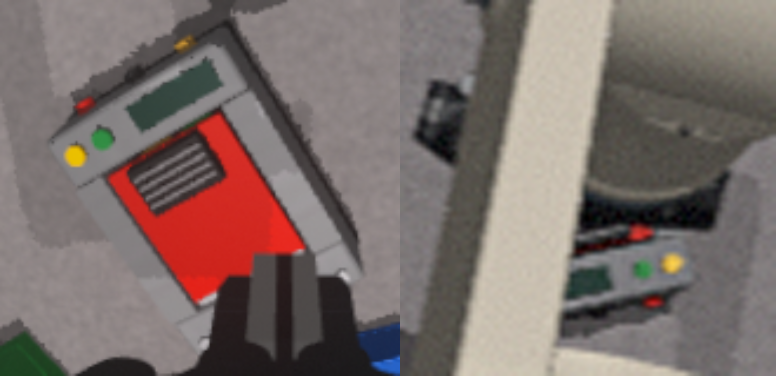

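Emit:
servo_tool(
  rows=[
    [0, [-18, -25, 0], [0, 0, 0]],
    [0, [-18, -25, 0], [0, 0, 0]],
    [0, [0, 0, 20], [0, 0, -10.1]],
    [0, [0, 0, 20], [0, 0, -10.1]],
    [0, [0, 0, 20], [0, 0, -10.1]],
    [0, [0, 0, 0], [0, 0, 0]],
  ],
)

```text
clock: 4.45
eef_pos: [579.6, -234.8, 169.7]
tcp_rot: [3.14, -0.003, -2.959]
contact_force: [-0.3, 0.3, 0.1]
opening: 0.002
```

```bash
python3 - <<'E'
from h import *
C=get_calibration("wrist");im=grab_frame("wrist");s=sense();print(s["clock"],s["eef_pos"],s["tcp_rot"],s["contact_force"])
cv2.imwrite("pics/w2.png",im)
hsv=cv2.cvtColor(im,cv2.COLOR_BGR2HSV)
red=((hsv[...,0]<8)|(hsv[...,0]>172))&(hsv[...,1]>150)&(hsv[...,2]>60)
n,l,st,ce=cv2.connectedComponentsWithStats(red.astype(np.uint8))
for i in range(1,n):
    if st[i,4]>500: 
        ys,xs=np.nonzero(l==i);r=cv2.minAreaRect(atz(*wray(C,np.c_[xs,ys]),55)[:,:2].astype(np.float32));print(ce[i],st[i,4],r)
for t in("red_hatch","red_pad"):
    for b in boxes_of("wrist",t): print(t,b["conf"],w("wrist",b["centre"]).round())
# earlier wrist pose pixel
c1={"intrinsics":C["intrinsics"],"world_to_cam":np.array([[.339671252,.940544225,3.45e-5,-24.724019],[.892562296,-.322354466,.315309605,-601.222803],[.29657375,-.107070813,-.948988858,193.604638],[0,0,0,1]])}
print("w1 pad at 63",atz(*wray(c1,(274.8,212.3)),63))
E
```

```text
4.5 [ 580.38660679 -235.04919277  170.96532338] [ 3.14092835e+00 -1.07063844e-03 -2.96152108e+00] [ 0.20141199 -0.58956734  0.46670294]
[423.15180601  29.27229098] 3959 ((409.042236328125, -176.85055541992188), (63.8607063293457, 71.40229797363281), 85.90801239013672)
[314.79604222 224.9651715 ] 3790 ((606.2034912109375, -234.38204956054688), (78.53428649902344, 64.2970199584961), 10.451377868652344)
[143.7630273  304.77543424] 1612 ((743.2576904296875, -421.1592102050781), (80.57556915283203, 64.68971252441406), 14.592411994934082)
red_hatch 0.69 [ 742. -419.   63.]
red_hatch 0.64 [ 599. -242.   56.]
red_hatch 0.57 [ 420. -176.   56.]
red_pad 0.98 [ 603. -235.   60.]
red_pad 0.95 [ 418. -175.   55.]
red_pad 0.8 [ 742. -418.   58.]
w1 pad at 63 [[ 578.90397322 -234.83827029   63.        ]]
```

View pics/w2.png

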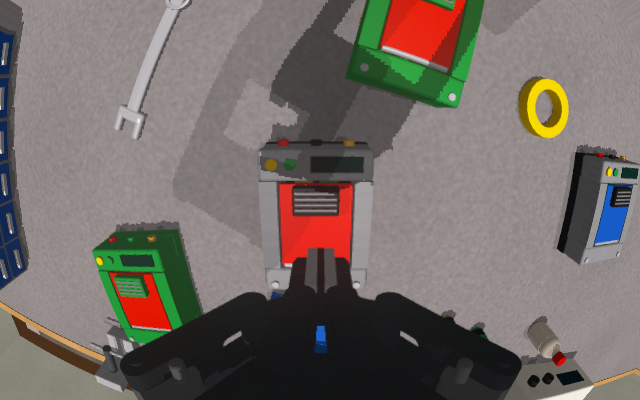

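Both wrist views put the hatch rectangle at about (606,-234), yaw 10.4°. At z=55 its size comes out near 80x64 mm, so the height is right. The pad is at about (580,-238), centred in y on the hatch. I'll descend above it.

Emit:
servo_tool(
  rows=[
    [0, [0, -3, 40], [0, 0, 0]],
    [0, [0, 0, 40], [0, 0, 0]],
    [0, [0, 0, 18], [0, 0, 0]],
    [0, [0, 0, 0], [0, 0, 0]],
    [0, [0, 0, 0], [0, 0, 0]],
  ],
)

```text
clock: 5.22
eef_pos: [582.4, -238.5, 74.9]
tcp_rot: [-3.14, 0.002, -2.958]
contact_force: [-0.7, -0.3, -0.4]
opening: -0.001
```

```bash
python3 - <<'E'
from h import *
for c,(y0,y1,x0,x1) in {"scene":(110,190,215,325)}.items():
    i=grab_frame(c)[y0:y1,x0:x1];a=cv2.resize(i,(550,400),interpolation=cv2.INTER_CUBIC)
b=grab_frame("wrist")[130:330,220:420];cv2.imwrite("pics/c3.png",np.hstack([cv2.resize(a,(412,300)),cv2.resize(b,(300,300))]))
print(sense()["eef_pos"])
E
```

```text
[ 582.3371962  -238.49533835   74.95029564]
```

View pics/c3.png

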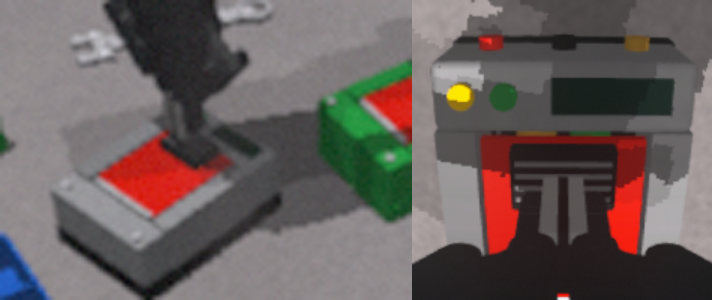

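The fingertips are centred over the ribbed pad, about 12 mm above it. Pressing now.

Emit:
servo_tool(
  rows=[
    [0, [0, 0, 5], [0, 0, 0]],
    [0, [0, 0, 3], [0, 0, 0]],
    [0, [0, 0, 2], [0, 0, 0]],
    [0, [0, 0, 2], [0, 0, 0]],
    [0, [0, 0, 2], [0, 0, 0]],
    [0, [0, 0, 1], [0, 0, 0]],
    [0, [0, 0, 0], [0, 0, 0]],
  ],
)

```text
clock: 6.2
eef_pos: [580.8, -238.1, 58.2]
tcp_rot: [3.141, -0.001, -2.958]
contact_force: [-4.3, 0.1, 4.9]
opening: -0.003
```

Emit:
servo_tool(
  rows=[
    [0, [0, 0, 1], [0, 0, 0]],
    [0, [0, 0, 1], [0, 0, 0]],
    [0, [0, 0, 0], [0, 0, 0]],
  ],
)

```text
clock: 6.58
eef_pos: [581.1, -238.2, 57.4]
tcp_rot: [-3.142, -0.0, -2.957]
contact_force: [-8.9, 0.9, 15.6]
opening: 0.005
```

It's at the hard stop: 57.4 mm with the force up to 15.6 N. Withdrawing straight up.

Emit:
servo_tool(
  rows=[
    [0, [0, 0, -8], [0, 0, 0]],
    [0, [0, 0, -20], [0, 0, 0]],
    [0, [0, 0, -30], [0, 0, 0]],
    [0, [0, 0, -30], [0, 0, 0]],
    [0, [0, 0, -30], [0, 0, 0]],
    [0, [0, 0, -30], [0, 0, 0]],
    [0, [0, 0, -30], [0, 0, 0]],
    [0, [0, 0, 0], [0, 0, 0]],
  ],
)

```text
clock: 7.58
eef_pos: [583.0, -238.6, 237.9]
tcp_rot: [-3.138, 0.005, -2.957]
contact_force: [-0.1, 0.1, -0.3]
opening: 0.001
```

Emit:
servo_tool(
  rows=[
    [0, [0, 0, 0], [0, 0, 0]],
    [0, [0, 0, 0], [0, 0, 0]],
    [0, [0, 0, 0], [0, 0, 0]],
    [0, [0, 0, 0], [0, 0, 0]],
    [0, [0, 0, 0], [0, 0, 0]],
    [0, [0, 0, 0], [0, 0, 0]],
    [0, [0, 0, 0], [0, 0, 0]],
    [0, [0, 0, 0], [0, 0, 0]],
  ],
)

```text
clock: 8.57
eef_pos: [581.3, -238.1, 234.3]
tcp_rot: [-3.142, 0.0, -2.958]
contact_force: [-0.2, -0.0, -0.7]
opening: -0.002
```

```bash
python3 - <<'E'
from h import *
a=grab_frame("scene");cv2.imwrite("pics/s4.png",np.hstack([cv2.resize(a[80:280,130:430],(480,320)),cv2.resize(grab_frame("wrist")[100:300,220:420],(320,320))]))
print(sense())
E
```

```text
{'clock': 8.675, 'qpos': array([-3.91130637e-01,  3.55009689e-01,  1.62332851e+00, -1.92030700e-05,
        1.16310726e+00, -2.14596666e+00]), 'qvel': array([ 0.00013532, -0.00188786, -0.00104667, -0.00111524, -0.00050615,
        0.00143942]), 'joint_efforts': array([ 2.57389693e-03, -6.08149910e+01, -3.44053888e+01, -8.27939880e-05,
        1.15268440e-04, -5.38848462e-05]), 'eef_pos': array([ 581.28151279, -238.09124523,  234.34868827]), 'tcp_rot': array([-3.14149779e+00,  1.13922238e-04, -2.95754534e+00]), 'contact_force': array([-0.47098185, -0.16180058, -0.29907821]), 'wrist_torque': array([-0.00050933,  0.05497248, -0.02449322]), 'opening': -0.004696268580215432}
```

View pics/s4.png

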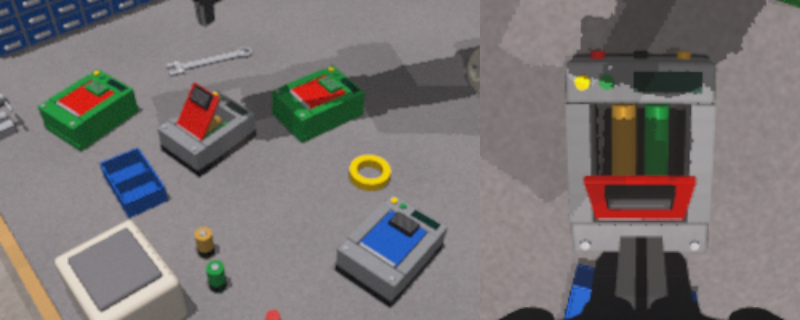

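The hatch stands open and the blue one is shut. I'll wait two more seconds, check the hatch is still open, and hand in.

Emit:
servo_tool(
  rows=[
    [0, [0, 0, -10], [0, 0, 0]],
    [0, [0, 0, 0], [0, 0, 0]],
    [0, [0, 0, 0], [0, 0, 0]],
    [0, [0, 0, 0], [0, 0, 0]],
    [0, [0, 0, 0], [0, 0, 0]],
    [0, [0, 0, 0], [0, 0, 0]],
    [0, [0, 0, 0], [0, 0, 0]],
    [0, [0, 0, 0], [0, 0, 0]],
  ],
)

```text
clock: 9.68
eef_pos: [581.2, -238.0, 244.2]
tcp_rot: [3.142, -0.0, -2.958]
contact_force: [0.5, -0.2, 1.3]
opening: -0.002
```

Emit:
servo_tool(
  rows=[
    [0, [0, 0, 0], [0, 0, 0]],
    [0, [0, 0, 0], [0, 0, 0]],
    [0, [0, 0, 0], [0, 0, 0]],
    [0, [0, 0, 0], [0, 0, 0]],
    [0, [0, 0, 0], [0, 0, 0]],
    [0, [0, 0, 0], [0, 0, 0]],
    [0, [0, 0, 0], [0, 0, 0]],
    [0, [0, 0, 0], [0, 0, 0]],
  ],
)

```text
clock: 10.68
eef_pos: [581.2, -238.0, 244.3]
tcp_rot: [3.142, -0.0, -2.958]
contact_force: [-1.4, -0.3, -0.6]
opening: -0.001
```

```bash
python3 - <<'E'
from h import *
a=cv2.resize(grab_frame("scene")[80:280,130:430],(480,320));b=cv2.imread("pics/s4.png")[:,:480]
d=cv2.absdiff(a,b)[60:190,140:270];print("hatch region change",d.mean(),(d.max(2)>60).sum(),sense()["clock"])
sign_off()
E
```

```text
hatch region change 1.521084812623274 0 10.725
the job is handed in; nothing more can be done
```

The red hatch popped open after one press and was still standing open when I handed the job in at 10.7 s.

- **Press:** I pushed the pad once with the shut fingertips, down to the hard stop. The fingertips were then at 57.4 mm and the force was 15.6 N. I then withdrew straight up.
- **After release:** The hand stayed clear above the unit for about three seconds, ending with the fingertips at 244 mm. Comparing pictures about 2 s apart, the hatch had not moved.
- **Other things:** In the scene picture after the press, the blue hatch is shut and the things in view look untouched. I checked those by eye only. The screwdriver was outside that picture, but the arm never went near it again after leaving its start pose.
- **Disagreement:** My two estimates of the pad's y position differed by about 4 mm: -234.8 mm from the pad itself and -238.6 mm from the hatch outline. I used about -238 mm, which the close-up before pressing confirmed was centred well enough. I did not triangulate the pad's height separately. The hatch outline came out at the right size for z = 55 mm in both wrist views, and contact and the hard stop came at the stated heights.

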